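Seat a lab handpiece in its V-block jig

ROBOT

A 6-joint arm with a two-finger parallel gripper is mounted at the origin on a cart in front of the work surface, level with it; the furniture and walls round the work are solid. World frame = base frame: x ahead of the robot, y to its left, z up, the work surface at z = 0. Lengths are in m, angles in degrees, forces in N, time in s.
With the tool pointing down it reaches from about 0.375 to 0.9 m from the base axis. Payload 3.1 kg.
Tool frame: the origin (TCP) lies at the very end of the fingers, on their centre line; the grasp point (between the pads) lies 19 mm behind it (bot.hold_point_z is the z of the grasp point in the tool frame, in m); z points along the fingers, y is the line along which they close (so a half turn about z gives the same grasp; the last joint's range is limited). The gripper opens to 87 mm and grips with 3 to 60 N. Pads are 19 mm wide; open, the fingers measure 117 mm over their backs; the gripper's body (75 mm by 190 mm) begins 51 mm behind the grasp point.
Start: joints at [65.289, 30.224, 82.088, -0, 67.689, -10.227], TCP at [0.156, 0.605, 0.223] pointing down, gripper open.
Joint ranges: [-176.69, 176.69], [-43.24, 126.21], [12.49, 139.97], [-82, 262], [0, 151.66], [-163.58, 163.58]. Speed limits (degrees/s): [159.86, 159.86, 180, 180, 180, 180].

INTERFACE

Orientations are given as a 3x3 rotation matrix whose columns are the frame's x, y, z axes.
In Python, from rig import bot, capture, camera_model gives the robot as it stands.
- The arm moves only by the tool apply_moves, never from a script. Its argument "plan" is text: rows parted by semicolons, each of 6 numbers parted by spaces: the shift along the tool's x, y, z in units of 0.05 m (1.0 is 0.05 m), then the turn, a rotation vector about the tool's x, y, z in units of 360 degrees (1.0 is 360 degrees). In form: dx dy dz ax ay az; .... A call has 1 to 10 rows; each row shifts and turns the commanded pose from where the row before left it, along the tool's axes as they then stand; what a row does not reach is not made up. A row lasts 1/12 s, in which the tool goes at most 41.7 mm and 7.16 degrees, less where a joint would pass 70% of its speed; a pose out of reach is approached as far as the arm can. A call with a number of a shift or a turn outside -1 to 1 is refused whole. A call with a gripper value outside its range is refused whole. "gripper" is the gripper command: -1 is shut, 1 is fully open, values between are in proportion, set as the call begins (left out, the last holds). The fingers move at their own pace and stop on an object; the grip force is fixed at half the most. Time passes only in rows, so rows that do not move let the fingers close. It gives the time, the measured TCP pose, the force, the opening and the grip force at its end, in the units of the state.
- bot.read_state(): the state, without advancing time (a new reading comes with each control period).
- capture(name): name is "scene" or "top" or "wrist"; returns the picture (400x640x3 uint8, red, green, blue); there is no depth.
- camera_model(name): a dict with "vertical_fov" (degrees; the focal length in pixels is half the picture's height over the tangent of half this angle, whatever the lens; pixels are square), "cx", "cy" (the principal point, pixels), "position" and "rotation" of the camera in the world; the wrist camera has in their place "hand_eye" (4x4, takes a point from camera to tool coordinates, whose origin is the TCP and whose axes are the flange's). Camera axes: x right, y down, z forward; pixel columns grow to the right and rows downward; lengths in m; the calibration is good to about 2 mm. A picture is of the moment at which its call begins: read the wrist's pose just before it. camera_model takes no time and is no camera call.
- bot.hand_in(): hands the job in; it is judged then, once.
The state is a dict: "time_s": time; "joint_positions": joint angles; "qvel": joint speeds; "tau": joint torques, N m; "position": TCP position; "tcp_rot": TCP orientation; "force": force on the tool from outside, world axes, zero at the start; "moment": the same for the moment, N m; "opening": opening from 0.0 (shut) to 1.0 (fully open); "grasp_force": force on a finger pad.
Only numpy, scipy, OpenCV 4.12 (cv2) and the standard library are available. Lean on these libraries where they do the work, as an engineer would, in place of code of your own. Each camera call takes 0.05 s, during which the arm holds its last target. There are 200 camera calls.

TASK

Take the aluminium handpiece from its wooden cradle and lay it in the steel V-block, blue-ringed tail toward the red stop pad, short of the brass keeper loop. Then slide it along the groove under the loop and push the pad back before it until, by feel, the pad is hard on its seat; hold it there for about a second with a steady 10 N or so, the handpiece bearing on both flanks of the V (under 4 N at the pad does not seat it, over 16 N damages it). Let go, leaving it home, and do not knock the bystanders about.

Things in the scene. Friction and masses are not known exactly. Their poses are not given: they have to be found in the camera images.
- handpiece_mid (a point): Middle of the loose handpiece's straight part, on its axis: an aluminium cylinder 22 mm across, 150 mm long, with a steel nose 16 mm across and 20 mm long in front (170 mm in all), 0.12 to 0.25 kg. Its x axis points from nose to tail; a blue ring marks the tail end, three dark rings the nose end. It starts level in the cradle, nose toward the robot, axis 50 mm above the bench
- handpiece_tail (a point): Centre of the flat tail face, 75 mm along +x from the middle point
- handpiece_nose (a point): Centre of the flat nose tip (16 mm across), 95 mm along -x from the middle point
- cradle: Fixed wooden cradle, 130 x 64 mm, for the handpiece: two V notches, at 44 to 56 mm either side of its middle along its x, 88 mm free between them for the fingers. Notch tops at 51 mm. Origin: centre of its underside
- jig: Fixed V-block jig, grey base plate 10 mm thick, 84 mm wide, x = -70 to +150 mm. The groove runs along its x toward the stop at +x; a handpiece seated in the V has its axis at y = 0, z = 50 mm. Two steel V saddles with 45 degree flanks, 62 mm wide, tops at 51 mm: front x = -38 to -18, rear x = 36 to 61 mm; the 54 mm between are free for fingers. Origin: on the bench, on the groove's centre line
- flank_left: The +y flanks of both V saddles (part of the jig; same origin and axes as the jig)
- flank_right: The -y flanks of both V saddles (part of the jig; same origin and axes as the jig)
- pad: Red stop pad, 24 mm across, on a plunger in a blue bracket. Origin: centre of its face, on the groove's axis; x is the push direction. It stands 84 to 116 mm along x of the jig and slides back stiffly (about 2 N, no spring) for 4 to 20 mm, then meets a hard seat inside, unseen, that differs each run. Flanks are polished: sliding costs a fifth of the weight and of any downward push too
- blue_spray: Bystander: light blue spray bottle, 55 mm across, 144 mm high; origin under its foot
- powder_jar: Bystander: jar with black lid, 58 mm across, 89 mm high; origin under its foot
- cast_old: Bystander: plaster jaw cast, 54 x 65 x 31 mm; origin under it
- keeper (a point): Brass keeper loop across the groove (part of the jig, 88 mm along its x, 8 mm thick): centre of its bar. The bar spans 66 to 74 mm in height, 5 mm above a seated handpiece; posts 44 mm apart inside. The handpiece cannot be laid down through it: lay it with its middle point between x = -10 and +3 mm of the jig, then slide it on

How it is judged:
By the outcome, as a careful person would: the job done as asked, in the order asked, and still so for the second after the job is handed in, with the robot touching nothing.
It also fails if it takes over 72 s, if anything falls off the work surface, if the arm or the gripper's body presses on something with over 40 N, if the wrist force passes 120 N, or if a joint passes its speed limit or range.

## Working session

There is one attempt and no reset: what is moved stays moved. The work goes in short steps, Python scripts to look and compute and a tool call to move; the robot and the scene stay as the last step left them, time stands still between calls to the robot, and variables do not carry over. Pictures are saved under pics/ and viewed, at most 10 in all, crops included, and the job is handed in when it is done.

Besides the shell and the picture viewer there is one more tool, called in YAML: its name, and indented under it one key for each argument. apply_moves: Moves the arm, as the interface text tells. Its arguments: {"type":"object","properties":{"plan":{"type":"string"},"gripper":{"type":"number"}},"required":["plan"]}

```bash
ls; mkdir -p pics; python3 - <<'E'
from rig import bot,capture,camera_model
import cv2,numpy as np
s=bot.read_state();print({k:np.round(v,3).tolist() for k,v in s.items()}, bot.hold_point_z)
for n in("scene","top"):
    cv2.imwrite(f"pics/{n}0.png",capture(n)[:,:,::-1]);print(n,camera_model(n))
print(camera_model("wrist"))
E
```

```text
pics
{'time_s': 0.0, 'joint_positions': [65.288, 30.277, 82.156, 0.002, 67.69, -10.228], 'qvel': [-0.074, -0.033, 0.027, 0.054, -0.115, 0.067], 'tau': [-0.0, -44.004, -17.659, 0.063, 0.058, -0.0], 'position': [0.156, 0.604, 0.222], 'tcp_rot': [[-0.968, 0.25, -0.001], [0.25, 0.968, -0.002], [0.0, -0.002, -1.0]], 'force': [0.294, 0.91, -0.108], 'moment': [0.002, -0.037, 0.011], 'grasp_force': 0.0, 'opening': 1.004} -0.0187
scene {'vertical_fov': 42.28173088124365, 'cx': 320.7306039298783, 'cy': 199.61694825806, 'position': array([-0.1260422 , -0.49237578,  0.96853362]), 'rotation': array([[ 0.47707796, -0.67400273,  0.56401856],
       [-0.87874356, -0.35533428,  0.31866489],
       [-0.01436588, -0.64765567, -0.76179771]])}
top {'vertical_fov': 53.501988186903816, 'cx': 324.838655969255, 'cy': 202.7165567486945, 'position': array([ 0.32315582, -0.11866549,  1.07395568]), 'rotation': array([[ 0.08755678, -0.97498993,  0.2042754 ],
       [-0.99615536, -0.08628885,  0.01512366],
       [ 0.00288127, -0.20481421, -0.97879663]])}
{'vertical_fov': 62.71748036517461, 'cx': 317.8831742687929, 'cy': 201.19923318474463, 'hand_eye': array([[-2.07917655e-04, -9.51831413e-01, -3.06621782e-01,
         8.53929784e-02],
       [ 9.99999812e-01, -2.11569942e-05, -6.12414823e-04,
        -7.85182622e-05],
       [ 5.76428471e-04, -3.06621852e-01,  9.51831239e-01,
        -1.64174264e-01],
       [ 0.00000000e+00,  0.00000000e+00,  0.00000000e+00,
         1.00000000e+00]])}
```

View pics/top0.png

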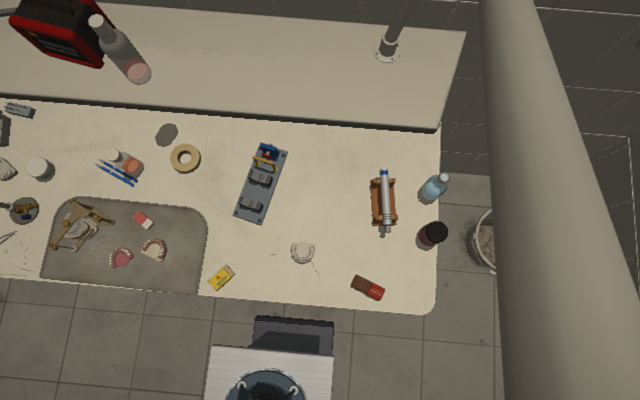

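View pics/scene0.png

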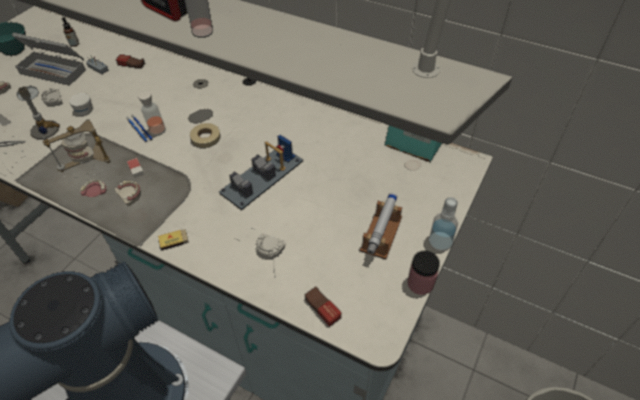

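Top view: handpiece from nose (382,235) to blue tail (384,172); jig plate from (247,215) to the blue bracket (266,150). Spray is at (433,188), jar at (432,234) and cast at (303,252). The scene view agrees. Next: rough positions by ray casting.

```bash
cat > h.py <<'E'
from rig import bot,capture,camera_model
import cv2,numpy as np
def cam(n,s=None):
    m=camera_model(n);f=200/np.tan(np.radians(m["vertical_fov"]/2))
    if n=="wrist":
        H=m["hand_eye"];R=s["tcp_rot"]@H[:3,:3];p=s["position"]+s["tcp_rot"]@H[:3,3]
    else: R,p=m["rotation"],m["position"]
    return f,m["cx"],m["cy"],np.array(R),np.array(p)
def cast(c,uv,z):
    f,cx,cy,R,p=c;d=R@np.array([(uv[0]-cx)/f,(uv[1]-cy)/f,1]);return p+d*(z-p[2])/d[2]
def proj(c,P):
    f,cx,cy,R,p=c;q=R.T@(np.array(P)-p);return np.array([cx+f*q[0]/q[2],cy+f*q[1]/q[2]])
def snap(n,name):
    s=bot.read_state();s={k:np.array(v) for k,v in s.items()};im=capture(n)[:,:,::-1].copy();cv2.imwrite(f"pics/{name}.png",im)
    return s,im,cam(n,s)
E
python3 - <<'E'
from h import *
c=cam("top")
for n,uv,z in [("tail",(384,170),.05),("nose",(382,236),.05),("mid",(383,200),.05),("jig nl",(234,215),.01),("jig nr",(260,223),.01),("jig fr",(287,151),.01),("jig fl",(262,145),.01),("spray",(433,190),.07),("jar",(433,233),.08),("cast",(303,252),.02),("shelf edge",(435,130),.3),("shelf edge",(435,130),.4),("red box",(368,287),.02)]:
    print(n,cast(c,uv,z).round(3))
E
```

```text
tail [ 0.64  -0.253  0.05 ]
nose [ 0.462 -0.258  0.05 ]
mid [ 0.558 -0.255  0.05 ]
jig nl [0.489 0.141 0.01 ]
jig nr [0.474 0.068 0.01 ]
jig fr [0.684 0.017 0.01 ]
jig fl [0.695 0.089 0.01 ]
spray [ 0.591 -0.381  0.07 ]
jar [ 0.477 -0.382  0.08 ]
cast [ 0.405 -0.057  0.02 ]
shelf edge [ 0.658 -0.321  0.3  ]
shelf edge [ 0.615 -0.295  0.4  ]
red box [ 0.33  -0.234  0.02 ]
```

```bash
python3 - <<'E'
import cv2
a=cv2.imread("pics/top0.png")[130:270,220:460];cv2.imwrite("pics/topc.png",cv2.resize(a,None,fx=3.3,fy=3.3,interpolation=2))
E
```

```text
(no output)
```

View pics/topc.png

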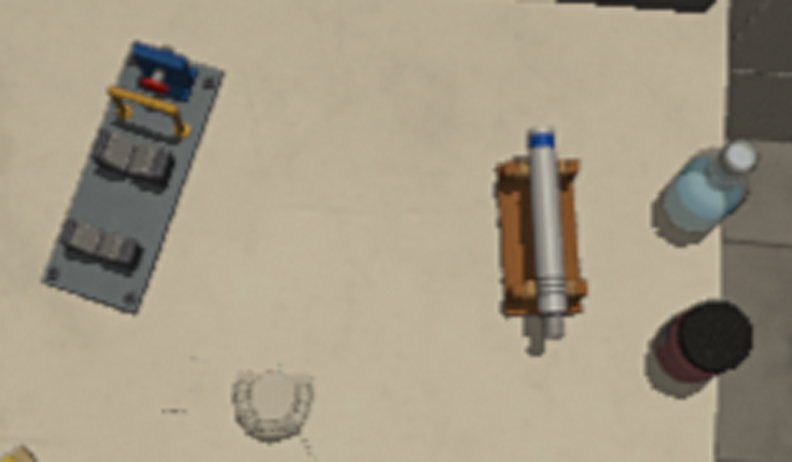

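apply_moves:
  plan: "-.53 -.4 0 0 0 0;-.53 -.4 0 0 0 0;-.53 -.4 0 0 0 0;-.53 -.4 0 0 0 0;-.53 -.4 0 0 0 0;-.53 -.4 0 0 0 0;-.53 -.4 0 0 0 0;-.53 -.4 0 0 0 0;-.53 -.4 0 0 0 0;-.53 -.4 0 0 0 0"
  gripper: 1

```text
time_s: 0.93
position: [0.3633, 0.3437, 0.2223]
tcp_rot: [[-0.968, 0.25, -0.001], [0.25, 0.968, -0.0], [0.0, -0.001, -1.0]]
force: [1.0, -0.0, -0.3]
opening: 1.001
grasp_force: 0.0
```

apply_moves:
  plan: "-.53 -.4 0 0 0 0;-.53 -.4 0 0 0 0;-.53 -.4 0 0 0 0;-.53 -.4 0 0 0 0;-.53 -.4 0 0 0 0;-.53 -.4 0 0 0 0;-.53 -.4 0 0 0 0;-.53 -.4 0 0 0 0;-.53 -.4 0 0 0 0;0 0 0 0 0 0"

```text
time_s: 1.77
position: [0.5535, 0.1065, 0.2225]
tcp_rot: [[-0.967, 0.255, 0.005], [0.255, 0.967, -0.002], [-0.005, -0.001, -1.0]]
force: [1.2, 0.6, 0.9]
opening: 1.0
grasp_force: 0.0
```

```bash
python3 - <<'E'
from h import *
s,im,c=snap("wrist","w1");print(s["position"],s["tcp_rot"].round(4).tolist(),s["time_s"])
cv2.imwrite("pics/w1b.png",cv2.resize(im,(800,500),interpolation=2))
# shelf corner triangulation
A=np.zeros((3,3));b=np.zeros(3)
for n,uv in(("top",(437,132)),("scene",(448,138))):
    f,cx,cy,R,p=cam(n);d=R@np.array([(uv[0]-cx)/f,(uv[1]-cy)/f,1]);d/=np.linalg.norm(d);M=np.eye(3)-np.outer(d,d);A+=M;b+=M@p
print("shelf",np.linalg.solve(A,b))
E
```

```text
[0.55345888 0.10645314 0.22247299] [[-0.967, 0.2547, 0.0047], [0.2547, 0.967, -0.0024], [-0.0051, -0.0011, -1.0]] 1.7667
shelf [ 0.67859953 -0.33997752  0.2421284 ]
```

View pics/w1b.png

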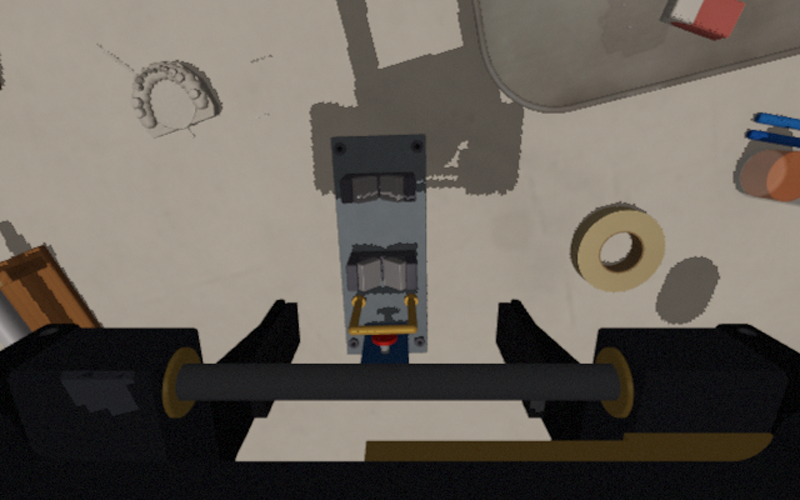

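Wrist view (at 1.25x scale): plate corners near (332,137), (425,134), (427,352), front saddle at (378,187), rear saddle at (383,272), keeper bar at (383,330) and pad at (384,342). The cast is at (172,98). The shelf's front corner is at z≈0.24, x≈0.68, so I'll keep x below about 0.63 when high.

```bash
cat > jig.py <<'E'
from h import *
im=cv2.imread("pics/w1.png").astype(int)
R=np.array([[-0.967,0.2547,0.0047],[0.2547,0.967,-0.0024],[-0.0051,-0.0011,-1.0]])
c=cam("wrist",{"tcp_rot":R,"position":np.array([.55346,.10645,.22247])})
m=((im[:,:,0]-im[:,:,2])>4).astype(np.uint8)
m[:, :245]=0;m[:,360:]=0
L=[];Rr=[]
for r in list(range(114,134))+list(range(165,195)):
    k=np.flatnonzero(m[r])
    if len(k)<30: continue
    L.append(cast(c,(k[0]-.5,r),.01)[:2]);Rr.append(cast(c,(k[-1]+.5,r),.01)[:2])
for P in(L,Rr):
    P=np.array(P,np.float32);vx,vy,x0,y0=cv2.fitLine(P,cv2.DIST_HUBER,0,.01,.01).ravel();sg=np.sign(vx)
    print(len(P),"yaw",np.degrees(np.arctan2(vy*sg,vx*sg)),"y at x=.55:",y0+vy/vx*(.55-x0), "x range",P[:,0].min(),P[:,0].max())
col=m[:,290:330].sum(1);rows=np.flatnonzero(col>25);print("near row",rows[:3])
print("near edge mid",cast(c,(303,rows[0]-.5),.01))
for n,uv,z in [("nl",(332,136),.01),("nr",(425,133),.01),("fr",(427,352),.01),("fl",(348,353),.01),("bar l",(352,330),.07),("bar r",(416,330),.07),("frontsad near-L",(346,174),.051),("front near-R",(412,173),.051),("rear near-L",(352,257),.051),("rear near-R",(416,255),.051),("rear far-L",(349,290),.051),("rear far-R",(416,289),.051),("pad",(385,340),.05)]:
    print(n,cast(c,(uv[0]/1.25,uv[1]/1.25),z).round(4))
E
python3 jig.py
python3 - <<'E'
import cv2
a=cv2.imread("pics/w1.png")[95:300,250:360];cv2.imwrite("pics/w1c.png",cv2.resize(a,None,fx=2.9,fy=2.9,interpolation=2))
E
```

```text
38 yaw -13.261824 y at x=.55: 0.048848208 x range 0.4820985 0.5662815
38 yaw -13.593273 y at x=.55: 0.13275753 x range 0.5031396 0.5873094
near row [161 162 163]
near edge mid [0.53679174 0.09243176 0.01      ]
nl [0.4706 0.068  0.01  ]
nr [0.4891 0.1481 0.01  ]
fr [0.7044 0.0983 0.01  ]
fl [0.6845 0.0177 0.01  ]
bar l [0.6294 0.0454 0.07  ]
bar r [0.6434 0.099  0.07  ]
frontsad near-L [0.5018 0.0766 0.051 ]
front near-R [0.5146 0.1285 0.051 ]
rear near-L [0.5711 0.0608 0.051 ]
rear near-R [0.5834 0.1147 0.051 ]
rear far-L [0.6001 0.0493 0.051 ]
rear far-R [0.6142 0.107  0.051 ]
pad [0.6572 0.0667 0.05  ]
```

View pics/w1c.png

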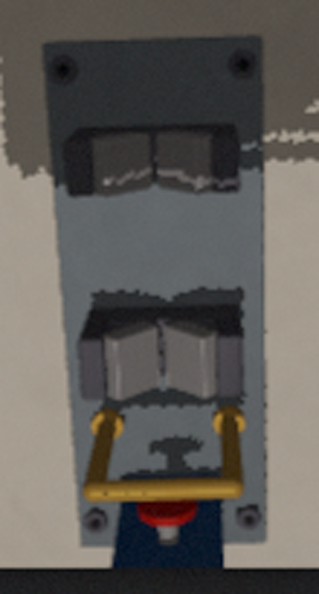

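```bash
cat >> jig.py <<'E'
print("----")
G=[cast(c,(250+u/2.9,95+v/2.9),z) for u,v,z in[(153,140,.034),(155,183,.034),(161,322,.034),(164,388,.034),(162,490,.07),(166,502,.062),(153,50,.01)]]
o=np.array([.549,.0915]);y=np.radians(-13.3);ax=np.array([np.cos(y),np.sin(y)]);n=np.array([-ax[1],ax[0]])
for g in G: print(g.round(4),"jig x,y",((g[:2]-o)@ax*1e3).round(1),((g[:2]-o)@n*1e3).round(1))
# top cam check of plate
ct=cam("top")
for uv in((42,282),(136,315),(224,72)): 
    g=cast(ct,(220+uv[0]/3.3,130+uv[1]/3.3),.01);print("top",((g[:2]-o)@ax*1e3).round(1),((g[:2]-o)@n*1e3).round(1))
for u,v in((541,130),(552,335),(545,282),(542,150)): print("hp",cast(ct,(220+u/3.3,130+v/3.3),.05).round(4))
E
python3 jig.py | sed -n '/----/,$p'
```

```text
----
[0.5146 0.0995 0.034 ] jig x,y -35.4 -0.2
[0.5301 0.0959 0.034 ] jig x,y -19.4 -0.1
[0.5836 0.0835 0.034 ] jig x,y 35.5 0.1
[0.6109 0.0772 0.034 ] jig x,y 63.5 0.3
[0.636  0.0708 0.07  ] jig x,y 89.4 -0.2
[0.6456 0.0694 0.062 ] jig x,y 99.1 0.7
[0.4846 0.1067 0.01  ] jig x,y -66.1 -0.0
top -71.6 37.2
top -73.0 -45.8
top 147.0 -44.7
hp [ 0.6419 -0.2529  0.05  ]
hp [ 0.475  -0.2711  0.05  ]
hp [ 0.5168 -0.2632  0.05  ]
hp [ 0.6251 -0.2547  0.05  ]
```

apply_moves:
  plan: "-.2 -.71 0 0 0 0;-.2 -.71 0 0 0 0;-.2 -.71 0 0 0 0;-.2 -.71 0 0 0 0;-.2 -.71 0 0 0 0;-.2 -.71 0 0 0 0;-.2 -.71 0 0 0 0;-.2 -.71 0 0 0 0;-.2 -.71 0 0 0 0;-.2 -.71 0 0 0 0"

```text
time_s: 2.65
position: [0.5561, -0.2575, 0.2222]
tcp_rot: [[-0.968, 0.249, -0.001], [0.249, 0.968, 0.002], [0.002, 0.001, -1.0]]
force: [0.2, 0.5, 1.4]
opening: 1.001
grasp_force: 0.0
```

apply_moves:
  plan: "0 0 0 0 0 -.0145;0 0 0 0 0 -.0145;0 0 0 0 0 -.0145;0 0 0 0 0 -.0145;0 0 0 0 0 0;0 0 0 0 0 0"

```text
time_s: 3.15
position: [0.5564, -0.2562, 0.2222]
tcp_rot: [[-0.994, -0.11, -0.001], [-0.11, 0.994, 0.001], [0.001, 0.001, -1.0]]
force: [-0.4, 0.4, 0.4]
opening: 1.0
grasp_force: 0.0
```

```bash
python3 - <<'E'
from h import *
import pickle
s,im,c=snap("wrist","w2");print(s["position"],s["tcp_rot"].round(4).tolist(),s["time_s"])
pickle.dump(c,open("w2.pkl","wb"))
cv2.imwrite("pics/w2b.png",cv2.resize(im,(800,500),interpolation=2))
E
```

```text
[ 0.55643976 -0.25617344  0.22218206] [[-0.9939, -0.11, -0.0011], [-0.11, 0.9939, 0.0011], [0.0009, 0.0012, -1.0]] 3.15
```

View pics/w2b.png

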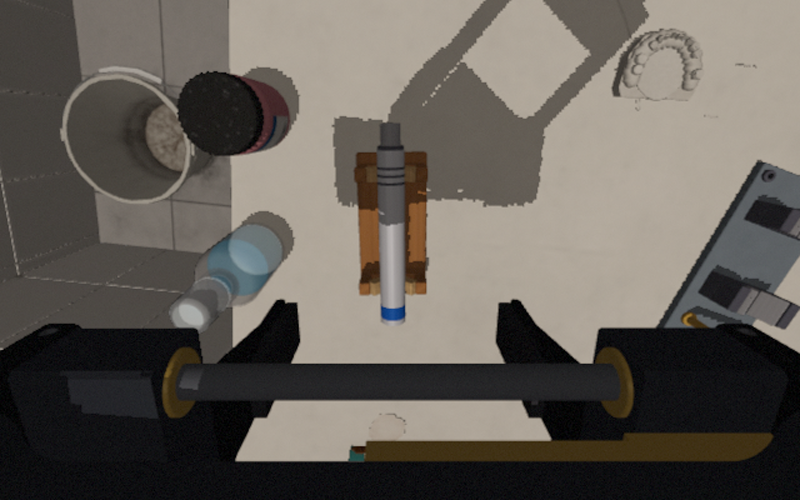

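Handpiece nose (390,122) and tail (393,323), cradle from (357,153) to (427,293), spray foot near (257,245), jar foot near (265,105), all at 1.25x scale.

```bash
python3 - <<'E'
from h import *
import pickle
c=pickle.load(open("w2.pkl","rb"))
C=lambda u,v,z:cast(c,(u/1.25,v/1.25),z)
for n,u,v,z in[("nose",390,122,.05),("ring1",391,146,.05),("tail",393,322,.05),("crNL",357,153,.051),("crNR",427,153,.051),("crFL",359,293,.051),("crFR",427,293,.051),("spray foot",257,247,0),("spray foot R",283,245,0),("spray cap",190,311,.144),("jar R",289,112,.01),("jar lid",219,112,.089)]: print(n,C(u,v,z).round(4))
im=cv2.imread("pics/w2.png").astype(int)
P=[]
for r in list(range(182,240,4)):
    row=im[r,290:335].min(axis=1);k=np.flatnonzero(row>115);print(r,k[0]+290,k[-1]+290,end=" | ")
sp=proj(c,cast(cam("top"),(433,190),.07));print("sp",sp)
E
```

```text
nose [ 0.4739 -0.271   0.05  ]
ring1 [ 0.4919 -0.2683  0.05  ]
tail [ 0.6465 -0.2501  0.05  ]
crNL [ 0.5002 -0.2946  0.051 ]
crNR [ 0.4941 -0.2392  0.051 ]
crFL [ 0.6209 -0.2832  0.051 ]
crFR [ 0.6143 -0.2232  0.051 ]
spray foot [ 0.6055 -0.3898  0.    ]
spray foot R [ 0.6006 -0.3644  0.    ]
spray cap [ 0.6043 -0.3866  0.144 ]
jar R [ 0.4756 -0.3597  0.01  ]
jar lid [ 0.48   -0.3877  0.089 ]
182 304 321 | 186 304 321 | 190 304 321 | 194 304 321 | 198 304 321 | 202 305 321 | 206 305 321 | 210 305 321 | 214 305 321 | 218 305 321 | 222 305 321 | 226 305 321 | 230 305 321 | 234 305 321 | 238 290 334 | sp [192.169295   205.51682879]
```

apply_moves:
  plan: "-.34 -.08 0 0 0 0;0 0 .5 0 0 0;0 0 .5 0 0 0;0 0 .5 0 0 0;0 0 .5 0 0 0;0 0 .5 0 0 0;0 0 .5 0 0 0;0 0 .3 0 0 0;0 0 0 0 0 0;0 0 0 0 0 0"

```text
time_s: 4.03
position: [0.5737, -0.2588, 0.0568]
tcp_rot: [[-0.994, -0.111, -0.002], [-0.111, 0.994, 0.001], [0.002, 0.002, -1.0]]
force: [0.4, 0.1, -0.5]
opening: 0.998
grasp_force: 0.0
```

```bash
python3 - <<'E'
from h import *
import pickle
s,im,c=snap("wrist","w3");print(s["position"],s["tcp_rot"].round(4).tolist(),s["time_s"],s["force"])
cv2.imwrite("pics/w3b.png",cv2.resize(im,(800,500),interpolation=2))
E
```

```text
[ 0.57366366 -0.25880173  0.05677604] [[-0.9938, -0.1107, -0.0019], [-0.1107, 0.9938, 0.0013], [0.0017, 0.0015, -1.0]] 4.0333 [ 0.41012127  0.11777113 -0.47601868]
```

View pics/w3b.png

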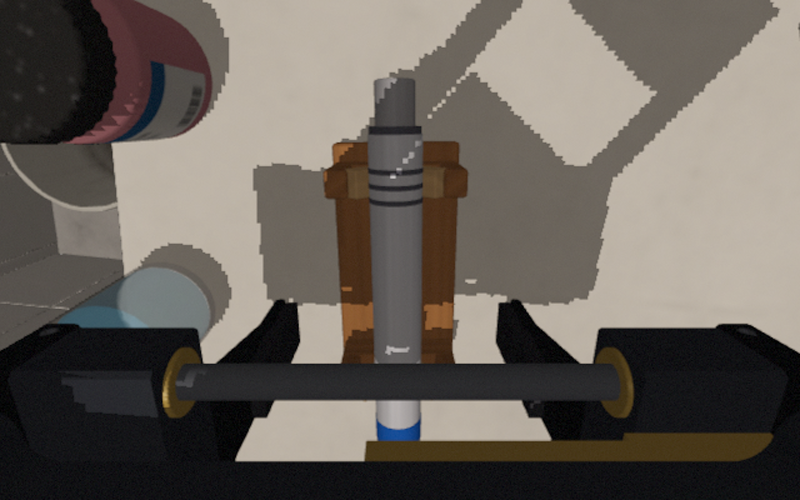

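Handpiece lies midway between the fingers (column about 397, fingers at 299 and 497), with the spray clear at left. Next I lower and close.

apply_moves:
  plan: "0 0 .2 0 0 0;0 0 .2 0 0 0;0 0 0 0 0 0;0 0 0 0 0 0"

```text
time_s: 4.42
position: [0.5737, -0.2592, 0.0371]
tcp_rot: [[-0.994, -0.111, -0.001], [-0.111, 0.994, 0.001], [0.001, 0.001, -1.0]]
force: [1.4, 0.1, -0.0]
opening: 1.0
grasp_force: 0.0
```

apply_moves:
  plan: "0 0 0 0 0 0;0 0 0 0 0 0;0 0 0 0 0 0;0 0 0 0 0 0;0 0 0 0 0 0;0 0 0 0 0 0;0 0 0 0 0 0;0 0 0 0 0 0;0 0 0 0 0 0;0 0 0 0 0 0"
  gripper: -1

```text
time_s: 5.25
position: [0.5741, -0.2595, 0.0376]
tcp_rot: [[-0.994, -0.111, 0.0], [-0.111, 0.994, -0.0], [-0.0, -0.0, -1.0]]
force: [-0.7, -0.4, 0.7]
opening: 0.326
grasp_force: 0.0
```

apply_moves:
  plan: "0 0 0 0 0 0;0 0 0 0 0 0;0 0 0 0 0 0;0 0 0 0 0 0;0 0 0 0 0 0;0 0 0 0 0 0"

```text
time_s: 5.75
position: [0.574, -0.2591, 0.0375]
tcp_rot: [[-0.994, -0.111, -0.0], [-0.111, 0.994, 0.001], [0.0, 0.001, -1.0]]
force: [-0.3, 1.8, 0.4]
opening: 0.243
grasp_force: 30.0
```

apply_moves:
  plan: "0 0 -.2 0 0 0;0 0 -.2 0 0 0;0 0 -.4 0 0 0;0 0 -.4 0 0 0;0 0 -.4 0 0 0;0 0 -.4 0 0 0;0 0 -.2 0 0 0;0 0 0 0 0 0;0 0 0 0 0 0"

```text
time_s: 6.5
position: [0.5743, -0.2599, 0.1483]
tcp_rot: [[-0.994, -0.111, 0.001], [-0.111, 0.994, -0.001], [-0.001, -0.001, -1.0]]
force: [-0.1, -0.6, -2.0]
opening: 0.245
grasp_force: 30.0
```

apply_moves:
  plan: "-.03 .5 0 0 0 0;-.03 .7 0 0 0 0;-.03 .75 0 0 0 0;-.03 .75 0 0 0 0;-.03 .75 0 0 0 0;-.03 .75 0 0 0 0;-.03 .75 0 0 0 0;-.03 .75 0 0 0 0;-.03 .75 0 0 0 0;-.03 .6 0 0 0 0"

```text
time_s: 7.33
position: [0.5478, 0.095, 0.146]
tcp_rot: [[-0.994, -0.112, -0.004], [-0.112, 0.994, 0.001], [0.004, 0.001, -1.0]]
force: [1.0, -0.2, -1.6]
opening: 0.245
grasp_force: 30.0
```

apply_moves:
  plan: "0 0 0 0 0 .018;0 0 0 0 0 .018;0 0 0 0 0 .018;0 0 0 0 0 0;0 0 0 0 0 0;0 0 0 0 0 0"

```text
time_s: 7.83
position: [0.5492, 0.0922, 0.1467]
tcp_rot: [[-0.975, 0.224, -0.002], [0.224, 0.975, -0.0], [0.002, -0.0, -1.0]]
force: [-0.1, 0.2, -1.4]
opening: 0.238
grasp_force: 30.0
```

```bash
cat > where.py <<'E'
from h import *
o=np.array([.549,.0915]);y=np.radians(-13.2);ax=np.array([np.cos(y),np.sin(y)]);n=np.array([-ax[1],ax[0]])
s=bot.read_state();p=np.array(s["position"]);R=np.array(s["tcp_rot"])
print("t",s["time_s"],"jig x,y,z mm",((p[:2]-o)@ax*1e3).round(2),((p[:2]-o)@n*1e3).round(2),(p[2]*1e3).round(2),"yaw",np.degrees(np.arctan2(-R[1,0],-R[0,0])).round(2),"tilt",R[2].round(4))
f=np.array(s["force"]);print("F jig",(f[:2]@ax).round(2),(f[:2]@n).round(2),f[2].round(2))
E
python3 where.py; python3 - <<'E'
from h import *
import pickle
s,im,c=snap("wrist","w4");pickle.dump(c,open("w4.pkl","wb"))
cv2.imwrite("pics/w4b.png",cv2.resize(im,(800,500),interpolation=2))
E
```

```text
t 7.8333 jig x,y,z mm 0.06 0.77 146.73 yaw -12.92 tilt [ 1.6e-03 -4.0e-04 -1.0e+00]
F jig -0.16 0.21 -1.37
```

View pics/w4b.png

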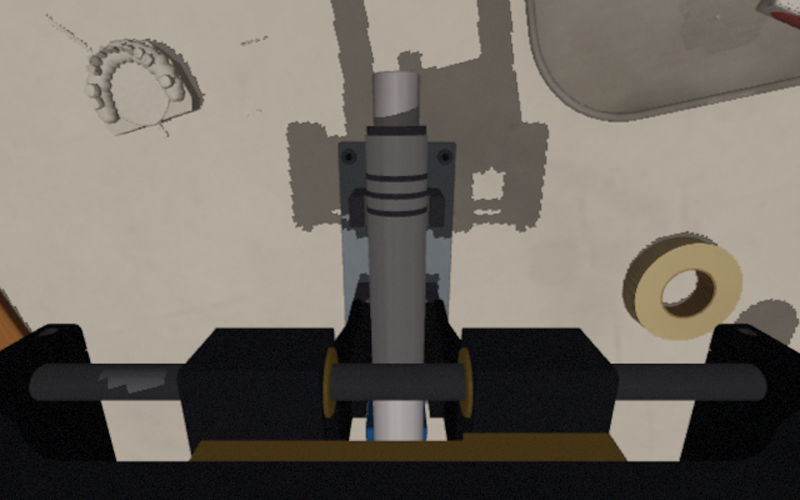

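Handpiece is held straight over the jig (nose tip at (396,72), axis column about 397); the plate is centred under it at columns 338–455.

```bash
python3 - <<'E'
from h import *
import pickle
c=pickle.load(open("w4.pkl","rb"))
o=np.array([.549,.0915]);y=np.radians(-13.2);ax=np.array([np.cos(y),np.sin(y)]);n=np.array([-ax[1],ax[0]])
for nm,u,v,z in[("nose",396,72,.159),("shoulder",396,130,.159+.008),("body@300",396.5,300,.159),("plate nl",338,142,.01),("plate nr",455,142,.01),("pl",343,250,.01),("pr",449,250,.01)]:
    g=cast(c,(u/1.25,v/1.25),z);print(nm,((g[:2]-o)@ax*1e3).round(1),((g[:2]-o)@n*1e3).round(1))
E
```

```text
nose -100.7 -0.3
shoulder -81.9 -0.2
body@300 -15.8 0.2
plate nl -70.1 -42.0
plate nr -70.4 41.1
pl 10.4 -41.3
pr 10.0 40.3
```

apply_moves:
  plan: "-.04 -.01 .3 0 0 0.0008;0 0 .4 0 0 0;0 0 .4 0 0 0;0 0 .4 0 0 0;0 0 .3 0 0 0;0 0 .2 0 0 0;0 0 0.1 0 0 0;0 0 0 0 0 0;0 0 0 0 0 0"

```text
time_s: 8.63
position: [0.552, 0.0914, 0.0428]
tcp_rot: [[-0.973, 0.23, 0.001], [0.23, 0.973, -0.0], [-0.001, 0.0, -1.0]]
force: [0.3, -0.7, -1.5]
opening: 0.242
grasp_force: 30.0
```

```bash
python3 where.py
```

```text
t 8.6333 jig x,y,z mm 2.94 0.58 42.83 yaw -13.32 tilt [-6.e-04  1.e-04 -1.e+00]
F jig 0.44 -0.66 -1.45
```

apply_moves:
  plan: "0 0 .02 0 0 0;0 0 .02 0 0 0;0 0 .02 0 0 0;0 0 .02 0 0 0;0 0 0 0 0 0;0 0 0 0 0 0"

```text
time_s: 9.13
position: [0.5516, 0.0915, 0.0387]
tcp_rot: [[-0.973, 0.231, 0.0], [0.231, 0.973, -0.0], [-0.0, 0.0, -1.0]]
force: [-0.4, -0.4, -1.0]
opening: 0.243
grasp_force: 30.0
```

apply_moves:
  plan: "0 0 .015 0 0 0;0 0 .01 0 0 0;0 0 0 0 0 0;0 0 0 0 0 0"

```text
time_s: 9.47
position: [0.5517, 0.091, 0.0376]
tcp_rot: [[-0.973, 0.23, 0.0], [0.23, 0.973, -0.001], [-0.0, -0.001, -1.0]]
force: [-0.4, -3.3, 3.0]
opening: 0.242
grasp_force: 30.0
```

```bash
python3 where.py
```

```text
t 9.4667 jig x,y,z mm 2.77 0.11 37.6 yaw -13.31 tilt [-4.e-04 -7.e-04 -1.e+00]
F jig 0.34 -3.29 3.04
```

apply_moves:
  plan: "0 -.007 0 0 0 0;0 0 0 0 0 0;0 0 0 0 0 0"

```text
time_s: 9.72
position: [0.5517, 0.091, 0.0376]
tcp_rot: [[-0.973, 0.231, 0.0], [0.231, 0.973, -0.0], [-0.0, -0.0, -1.0]]
force: [-1.3, -3.2, 3.6]
opening: 0.241
grasp_force: 30.0
```

apply_moves:
  plan: "0 0 0 0 0 0;0 0 0 0 0 0;0 0 0 0 0 0;0 0 0 0 0 0;0 0 0 0 0 0;0 0 0 0 0 0"
  gripper: 0.3

```text
time_s: 10.22
position: [0.5514, 0.0914, 0.0371]
tcp_rot: [[-0.973, 0.231, -0.0], [0.231, 0.973, 0.0], [0.0, 0.0, -1.0]]
force: [0.4, -0.0, -0.8]
opening: 0.598
grasp_force: 0.0
```

```bash
python3 where.py
```

```text
t 10.2167 jig x,y,z mm 2.38 0.43 37.13 yaw -13.33 tilt [ 3.e-04  1.e-04 -1.e+00]
F jig 0.35 0.06 -0.82
```

apply_moves:
  plan: "0 0 -.1 0 0 0;0 0 -.3 0 0 0;0 0 -.5 0 0 0;0 0 -.5 0 0 0;0 0 -.5 0 0 0;0 0 -.3 0 0 0;0 0 0 0 0 0;0 0 0 0 0 0"

```text
time_s: 10.88
position: [0.552, 0.0912, 0.1483]
tcp_rot: [[-0.973, 0.231, 0.002], [0.231, 0.973, -0.0], [-0.002, 0.001, -1.0]]
force: [0.9, 0.0, -0.3]
opening: 0.65
grasp_force: 0.0
```

```bash
python3 where.py; python3 - <<'E'
from h import *
import pickle
s,im,c=snap("wrist","w5");pickle.dump(c,open("w5.pkl","wb"))
cv2.imwrite("pics/w5b.png",cv2.resize(im,(800,500),interpolation=2))
E
```

```text
t 10.8833 jig x,y,z mm 2.97 0.39 148.29 yaw -13.33 tilt [-2.4e-03  5.0e-04 -1.0e+00]
F jig 0.84 0.24 -0.31
```

View pics/w5b.png

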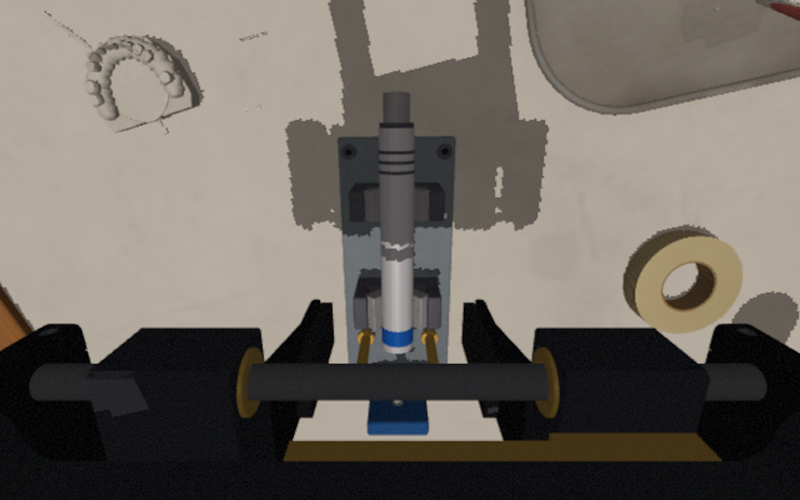

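Handpiece is seated in the V: nose (396,92), tail (398,352), just short of the keeper posts at (366,340) and (430,340).

```bash
python3 - <<'E'
from h import *
import pickle
c=pickle.load(open("w5.pkl","rb"))
o=np.array([.549,.0915]);y=np.radians(-13.2);ax=np.array([np.cos(y),np.sin(y)]);n=np.array([-ax[1],ax[0]])
for nm,u,v,z in[("nose",396,92,.05),("shoulder",396.5,125,.058),("tail",398,352,.05),("post l",366,340,.01),("plate nl",338,138,.01),("plate nr",455,138,.01)]:
    g=cast(c,(u/1.25,v/1.25),z);print(nm,((g[:2]-o)@ax*1e3).round(1),((g[:2]-o)@n*1e3).round(1))
E
```

```text
nose -97.7 -0.3
shoulder -79.0 -0.1
tail 79.5 0.5
post l 92.8 -26.1
plate nl -69.6 -41.8
plate nr -69.4 41.4
```

apply_moves:
  plan: ".2 0 0 0 0 0;.4 0 0 0 0 0;.5 0 0 0 0 0;.5 0 0 0 0 0;.5 0 0 0 0 0;.36 0 0 0 0 0;.1 0 0 0 0 0;0 0 0 0 0 0"
  gripper: -1

```text
time_s: 11.6
position: [0.4242, 0.121, 0.1464]
tcp_rot: [[-0.973, 0.23, -0.004], [0.23, 0.973, -0.0], [0.004, -0.001, -1.0]]
force: [0.3, -0.3, -0.1]
opening: 0.13
grasp_force: 0.0
```

apply_moves:
  plan: "0 -.006 .3 0 0 0;0 0 .5 0 0 0;0 0 .5 0 0 0;0 0 .5 0 0 0;0 0 .3 0 0 0;0 0 .14 0 0 0;0 0 0 0 0 0;0 0 0 0 0 0;0 0 0 0 0 0"

```text
time_s: 12.35
position: [0.428, 0.1203, 0.0358]
tcp_rot: [[-0.973, 0.231, 0.002], [0.231, 0.973, 0.0], [-0.002, 0.0, -1.0]]
force: [0.1, -0.3, -0.8]
opening: 0.006
grasp_force: 0.0
```

```bash
python3 where.py;python3 where.py|tail -1
```

```text
t 12.35 jig x,y,z mm -124.39 0.41 35.84 yaw -13.34 tilt [-1.9e-03  5.0e-04 -1.0e+00]
F jig 0.13 -0.24 -0.79
F jig 0.13 -0.24 -0.79
```

apply_moves:
  plan: "-.06 0 0 0 0 0;-.08 0 0 0 0 0;-.08 0 0 0 0 0;-.06 0 0 0 0 0;0 0 0 0 0 0;0 0 0 0 0 0"

```text
time_s: 12.85
position: [0.441, 0.1171, 0.0355]
tcp_rot: [[-0.973, 0.231, 0.001], [0.231, 0.973, 0.0], [-0.001, 0.0, -1.0]]
force: [0.3, 0.2, 0.2]
opening: 0.005
grasp_force: 0.0
```

apply_moves:
  plan: "-.02 0 0 0 0 0;-.02 0 0 0 0 0;-.02 0 0 0 0 0;-.02 0 0 0 0 0;-.02 0 0 0 0 0;-.02 0 0 0 0 0;0 0 0 0 0 0"

```text
time_s: 13.43
position: [0.4465, 0.1157, 0.0353]
tcp_rot: [[-0.973, 0.231, 0.0], [0.231, 0.973, -0.0], [-0.0, -0.0, -1.0]]
force: [0.0, 0.0, 0.2]
opening: 0.007
grasp_force: 0.1
```

```bash
python3 where.py
```

```text
t 13.4333 jig x,y,z mm -105.33 0.18 35.26 yaw -13.33 tilt [-1.e-04 -0.e+00 -1.e+00]
F jig 0.05 0.01 0.2
```

apply_moves:
  plan: "-.02 0 0 0 0 0;-.02 0 0 0 0 0;-.02 0 0 0 0 0;-.02 0 0 0 0 0;-.02 0 0 0 0 0;-.02 0 0 0 0 0;-.02 0 0 0 0 0;-.02 0 0 0 0 0;-.02 0 0 0 0 0;0 0 0 0 0 0"

```text
time_s: 14.27
position: [0.4555, 0.1136, 0.0353]
tcp_rot: [[-0.973, 0.231, 0.001], [0.231, 0.973, -0.0], [-0.001, 0.0, -1.0]]
force: [-0.9, 0.3, -0.7]
opening: 0.002
grasp_force: 0.0
```

apply_moves:
  plan: "-.02 0 0 0 0 0;-.02 0 0 0 0 0;-.02 0 0 0 0 0;-.02 0 0 0 0 0;0 0 0 0 0 0;0 0 0 0 0 0"

```text
time_s: 14.77
position: [0.4593, 0.1127, 0.0353]
tcp_rot: [[-0.973, 0.231, 0.001], [0.231, 0.973, -0.0], [-0.001, 0.0, -1.0]]
force: [0.2, 0.4, -0.7]
opening: 0.004
grasp_force: 0.0
```

```bash
python3 where.py
```

```text
t 14.7667 jig x,y,z mm -92.14 0.17 35.34 yaw -13.33 tilt [-6.e-04  1.e-04 -1.e+00]
F jig 0.11 0.47 -0.69
```

apply_moves:
  plan: "-.02 0 0 0 0 0;-.02 0 0 0 0 0;-.02 0 0 0 0 0;0 0 0 0 0 0;0 0 0 0 0 0"

```text
time_s: 15.18
position: [0.4622, 0.112, 0.0353]
tcp_rot: [[-0.973, 0.231, 0.001], [0.231, 0.973, -0.0], [-0.001, 0.0, -1.0]]
force: [-0.3, -0.4, -0.8]
opening: 0.006
grasp_force: 0.0
```

```bash
python3 where.py
```

```text
t 15.1833 jig x,y,z mm -89.19 0.16 35.33 yaw -13.33 tilt [-5.e-04  1.e-04 -1.e+00]
F jig -0.22 -0.46 -0.83
```

apply_moves:
  plan: "-.02 0 0 0 0 0;-.02 0 0 0 0 0;-.02 0 0 0 0 0;0 0 0 0 0 0;0 0 0 0 0 0"

```text
time_s: 15.6
position: [0.4651, 0.1113, 0.0353]
tcp_rot: [[-0.973, 0.231, 0.001], [0.231, 0.973, -0.0], [-0.001, 0.0, -1.0]]
force: [0.3, -0.5, 0.0]
opening: 0.008
grasp_force: 0.0
```

```bash
python3 where.py; python3 -c "
from h import *
s,im,c=snap('top','t2');cv2.imwrite('pics/t2c.png',cv2.resize(im[130:240,220:340],None,fx=4.5,fy=4.5,interpolation=2))"
```

```text
t 15.6 jig x,y,z mm -86.19 0.16 35.31 yaw -13.33 tilt [-5.e-04  1.e-04 -1.e+00]
F jig 0.43 -0.46 0.02
```

apply_moves:
  plan: "-.02 0 0 0 0 0;-.02 0 0 0 0 0;-.02 0 0 0 0 0;0 0 0 0 0 0;0 0 0 0 0 0"

```text
time_s: 16.07
position: [0.4681, 0.1106, 0.0353]
tcp_rot: [[-0.973, 0.231, 0.001], [0.231, 0.973, -0.0], [-0.001, 0.0, -1.0]]
force: [-0.2, -0.1, 0.8]
opening: 0.001
grasp_force: 0.0
```

```bash
python3 where.py
```

```text
t 16.0667 jig x,y,z mm -83.16 0.15 35.32 yaw -13.33 tilt [-6.e-04  1.e-04 -1.e+00]
F jig -0.19 -0.13 0.76
```

apply_moves:
  plan: "-.02 0 0 0 0 0;-.02 0 0 0 0 0;-.02 0 0 0 0 0;0 0 0 0 0 0;0 0 0 0 0 0"

```text
time_s: 16.48
position: [0.471, 0.1099, 0.0353]
tcp_rot: [[-0.973, 0.231, 0.001], [0.231, 0.973, -0.0], [-0.001, 0.0, -1.0]]
force: [0.2, 0.3, -0.3]
opening: 0.005
grasp_force: 0.0
```

```bash
python3 where.py
```

```text
t 16.4833 jig x,y,z mm -80.14 0.15 35.31 yaw -13.34 tilt [-6.e-04  1.e-04 -1.e+00]
F jig 0.12 0.3 -0.29
```

apply_moves:
  plan: "-.02 0 0 0 0 0;-.02 0 0 0 0 0;-.02 0 0 0 0 0;0 0 0 0 0 0;0 0 0 0 0 0"

```text
time_s: 16.9
position: [0.4739, 0.1093, 0.0353]
tcp_rot: [[-0.973, 0.231, 0.001], [0.231, 0.973, -0.0], [-0.001, 0.0, -1.0]]
force: [0.7, -1.3, 0.3]
opening: 0.002
grasp_force: 0.0
```

```bash
python3 where.py; cat > blobs.py <<'E'
from h import *
import sys
o=np.array([.549,.0915]);y=np.radians(-13.2);ax=np.array([np.cos(y),np.sin(y)]);n=np.array([-ax[1],ax[0]])
for nm in("scene","top"):
    s,im,c=snap(nm,sys.argv[1]+nm);hsv=cv2.cvtColor(im,cv2.COLOR_BGR2HSV)
    for col,m in(("blue",cv2.inRange(hsv,(105,120,40),(130,255,255))),("red",cv2.inRange(hsv,(0,150,60),(6,255,255))|cv2.inRange(hsv,(174,150,60),(180,255,255)))):
        k,l,st,ct=cv2.connectedComponentsWithStats(m)
        for i in range(1,k):
            g=cast(c,ct[i],.058);q=((g[:2]-o)@ax*1e3,(g[:2]-o)@n*1e3)
            if abs(q[1])<40 and -120<q[0]<190 and st[i,4]>3: print(nm,col,st[i],np.round(q,1))
E
python3 blobs.py a
```

```text
t 16.9 jig x,y,z mm -77.15 0.14 35.32 yaw -13.33 tilt [-6.e-04  1.e-04 -1.e+00]
F jig 0.93 -1.09 0.25
scene blue [279 136  15  25 153] [114.7 -19. ]
top blue [261 144  19  16 142] [121.1  -8.5]
top red [263 154   8   3  11] [106.6  -3.7]
```

apply_moves:
  plan: "-.02 0 0 0 0 0;-.02 0 0 0 0 0;0 0 0 0 0 0;0 0 0 0 0 0;0 0 0 0 0 0"

```text
time_s: 17.42
position: [0.4751, 0.1089, 0.0352]
tcp_rot: [[-0.973, 0.231, -0.001], [0.231, 0.973, 0.0], [0.001, -0.0, -1.0]]
force: [-1.9, -0.1, -0.1]
opening: 0.008
grasp_force: 0.7
```

```bash
python3 where.py
```

```text
t 17.4167 jig x,y,z mm -75.96 0.07 35.23 yaw -13.33 tilt [ 9.e-04 -2.e-04 -1.e+00]
F jig -1.81 -0.54 -0.08
```

apply_moves:
  plan: "-.02 0 0 0 0 0;-.02 0 0 0 0 0;0 0 0 0 0 0;0 0 0 0 0 0;0 0 0 0 0 0"

```text
time_s: 17.83
position: [0.4772, 0.1084, 0.0352]
tcp_rot: [[-0.973, 0.231, -0.001], [0.231, 0.973, -0.0], [0.001, -0.0, -1.0]]
force: [-2.1, 0.5, 1.0]
opening: 0.0
grasp_force: 1.4
```

```bash
python3 where.py; python3 -c "
from h import *
for n in('top0','t2','atop'):
    im=cv2.imread(f'pics/{n}.png');h=cv2.cvtColor(im,cv2.COLOR_BGR2HSV);m=cv2.inRange(h,(0,150,60),(6,255,255))|cv2.inRange(h,(174,150,60),(180,255,255));q=np.argwhere(m[140:180,240:300]);print(n,len(q),q.mean(0))
    b=cv2.inRange(h,(105,120,40),(130,255,255));print(cv2.connectedComponentsWithStats(b[140:240,235:300])[2][1:].tolist())
"
```

```text
t 17.8333 jig x,y,z mm -73.8 0.06 35.23 yaw -13.33 tilt [ 6.e-04 -2.e-04 -1.e+00]
F jig -2.2 0.03 1.04
top0 19 [15.47368421 26.63157895]
[[26, 4, 19, 16, 132]]
t2 21 [15.57142857 26.52380952]
[[26, 4, 19, 16, 144], [25, 22, 7, 4, 14]]
atop 11 [14.90909091 26.81818182]
[[26, 4, 19, 16, 142], [29, 18, 2, 1, 2]]
```

apply_moves:
  plan: "-.01 0 0 0 0 0;-.01 0 0 0 0 0;-.01 0 0 0 0 0;-.01 0 0 0 0 0;0 0 0 0 0 0;0 0 0 0 0 0"

```text
time_s: 18.33
position: [0.4797, 0.1078, 0.0353]
tcp_rot: [[-0.973, 0.231, 0.001], [0.231, 0.973, -0.0], [-0.001, 0.0, -1.0]]
force: [-2.4, -0.5, -0.0]
opening: 0.009
grasp_force: 1.0
```

```bash
python3 where.py
```

```text
t 18.3333 jig x,y,z mm -71.15 0.08 35.27 yaw -13.33 tilt [-5.e-04  0.e+00 -1.e+00]
F jig -2.26 -1.07 -0.01
```

apply_moves:
  plan: "-.01 0 0 0 0 0;-.01 0 0 0 0 0;-.01 0 0 0 0 0;0 0 0 0 0 0;0 0 0 0 0 0"

```text
time_s: 18.75
position: [0.4811, 0.1075, 0.0353]
tcp_rot: [[-0.973, 0.231, 0.0], [0.231, 0.973, -0.0], [-0.0, 0.0, -1.0]]
force: [-2.0, 0.6, -0.7]
opening: 0.006
grasp_force: 1.0
```

```bash
python3 where.py
```

```text
t 18.75 jig x,y,z mm -69.8 0.1 35.3 yaw -13.33 tilt [-3.e-04  0.e+00 -1.e+00]
F jig -2.12 0.15 -0.69
```

apply_moves:
  plan: "-.005 0 0 0 0 0;-.005 0 0 0 0 0;-.005 0 0 0 0 0;-.005 0 0 0 0 0;0 0 0 0 0 0;0 0 0 0 0 0"

```text
time_s: 19.25
position: [0.4819, 0.1073, 0.0353]
tcp_rot: [[-0.973, 0.231, 0.0], [0.231, 0.973, -0.0], [-0.0, -0.0, -1.0]]
force: [-1.4, 0.2, -0.6]
opening: 0.004
grasp_force: 1.1
```

apply_moves:
  plan: "-.005 0 0 0 0 0;-.005 0 0 0 0 0;-.005 0 0 0 0 0;-.005 0 0 0 0 0;0 0 0 0 0 0;0 0 0 0 0 0"

```text
time_s: 19.75
position: [0.4829, 0.1071, 0.0353]
tcp_rot: [[-0.973, 0.231, 0.0], [0.231, 0.973, -0.0], [-0.0, 0.0, -1.0]]
force: [-1.6, 1.4, -1.5]
opening: 0.007
grasp_force: 1.1
```

apply_moves:
  plan: "-.005 0 0 0 0 0;-.005 0 0 0 0 0;-.005 0 0 0 0 0;-.005 0 0 0 0 0;0 0 0 0 0 0;0 0 0 0 0 0"

```text
time_s: 20.25
position: [0.4839, 0.1069, 0.0353]
tcp_rot: [[-0.973, 0.231, 0.0], [0.231, 0.973, -0.0], [-0.0, 0.0, -1.0]]
force: [-1.8, -0.1, -1.5]
opening: 0.001
grasp_force: 1.1
```

apply_moves:
  plan: "-.005 0 0 0 0 0;-.005 0 0 0 0 0;-.005 0 0 0 0 0;-.005 0 0 0 0 0;0 0 0 0 0 0;0 0 0 0 0 0"

```text
time_s: 20.75
position: [0.4849, 0.1067, 0.0353]
tcp_rot: [[-0.973, 0.231, 0.0], [0.231, 0.973, -0.0], [-0.0, 0.0, -1.0]]
force: [-1.6, 0.5, -0.7]
opening: 0.003
grasp_force: 1.0
```

apply_moves:
  plan: "-.005 0 0 0 0 0;-.005 0 0 0 0 0;-.005 0 0 0 0 0;-.005 0 0 0 0 0;0 0 0 0 0 0;0 0 0 0 0 0"

```text
time_s: 21.25
position: [0.4859, 0.1064, 0.0353]
tcp_rot: [[-0.973, 0.231, 0.0], [0.231, 0.973, -0.0], [-0.0, 0.0, -1.0]]
force: [-1.2, 0.8, -0.2]
opening: 0.007
grasp_force: 1.0
```

apply_moves:
  plan: "-.005 0 0 0 0 0;-.005 0 0 0 0 0;-.005 0 0 0 0 0;-.005 0 0 0 0 0;0 0 0 0 0 0;0 0 0 0 0 0"

```text
time_s: 21.75
position: [0.4863, 0.1063, 0.0353]
tcp_rot: [[-0.973, 0.231, -0.001], [0.231, 0.973, 0.0], [0.001, -0.0, -1.0]]
force: [-4.0, 1.0, 0.0]
opening: 0.006
grasp_force: 1.6
```

apply_moves:
  plan: "-.005 0 0 0 0 0;0 0 0 0 0 0;0 0 0 0 0 0"

```text
time_s: 22.0
position: [0.4864, 0.1063, 0.0353]
tcp_rot: [[-0.973, 0.231, -0.001], [0.231, 0.973, 0.0], [0.001, -0.0, -1.0]]
force: [-4.1, 0.9, -0.1]
opening: 0.004
grasp_force: 2.1
```

```bash
python3 where.py
```

```text
t 22.0 jig x,y,z mm -64.35 0.07 35.27 yaw -13.33 tilt [ 1.2e-03 -1.0e-04 -1.0e+00]
F jig -4.15 -0.05 -0.13
```

apply_moves:
  plan: "-.005 0 0 0 0 0;-.005 0 0 0 0 0;0 0 0 0 0 0;0 0 0 0 0 0"

```text
time_s: 22.33
position: [0.4864, 0.1062, 0.0352]
tcp_rot: [[-0.973, 0.231, -0.002], [0.231, 0.973, 0.0], [0.002, -0.0, -1.0]]
force: [-4.9, 1.6, 1.9]
opening: 0.001
grasp_force: 2.6
```

```bash
python3 where.py
```

```text
t 22.3333 jig x,y,z mm -64.34 0.04 35.23 yaw -13.33 tilt [ 2.2e-03 -3.0e-04 -1.0e+00]
F jig -5.09 0.42 1.91
```

apply_moves:
  plan: "-.01 0 0 0 0 0;-.01 0 0 0 0 0;-.01 0 0 0 0 0;0 0 0 0 0 0;0 0 0 0 0 0"

```text
time_s: 22.75
position: [0.4864, 0.1062, 0.0352]
tcp_rot: [[-0.973, 0.231, -0.005], [0.231, 0.973, 0.001], [0.005, -0.001, -1.0]]
force: [-6.4, 3.2, 3.3]
opening: 0.008
grasp_force: 3.7
```

```bash
python3 where.py
```

```text
t 22.75 jig x,y,z mm -64.34 0.01 35.18 yaw -13.34 tilt [ 5.e-03 -6.e-04 -1.e+00]
F jig -6.99 1.65 3.32
```

apply_moves:
  plan: "-.01 0 -.006 0 0 0;-.01 0 -.006 0 0 0;-.006 0 0 0 0 0;0 0 0 0 0 0;0 0 0 0 0 0"

```text
time_s: 23.17
position: [0.4863, 0.1061, 0.0354]
tcp_rot: [[-0.973, 0.231, -0.008], [0.231, 0.973, 0.001], [0.008, -0.001, -1.0]]
force: [-7.9, 4.8, 1.9]
opening: 0.004
grasp_force: 4.2
```

```bash
python3 where.py
```

```text
t 23.1667 jig x,y,z mm -64.36 -0.14 35.39 yaw -13.34 tilt [ 0.0078 -0.0011 -1.    ]
F jig -8.77 2.82 1.92
```

apply_moves:
  plan: "0 .006 0 0 0 0;-.006 .006 0 0 0 0;0 0 0 0 0 0;0 0 0 0 0 0"

```text
time_s: 23.5
position: [0.4864, 0.1062, 0.0353]
tcp_rot: [[-0.973, 0.231, -0.009], [0.231, 0.973, 0.0], [0.009, -0.002, -1.0]]
force: [-8.6, 2.6, 1.8]
opening: 0.003
grasp_force: 4.3
```

```bash
python3 where.py
```

```text
t 23.5 jig x,y,z mm -64.32 0.05 35.28 yaw -13.33 tilt [ 0.0085 -0.0017 -1.    ]
F jig -8.95 0.62 1.8
```

apply_moves:
  plan: "-.01 .002 -.003 0 0 0;-.008 .002 0 0 0 0;0 0 0 0 0 0;0 0 0 0 0 0"

```text
time_s: 23.83
position: [0.4864, 0.1062, 0.0353]
tcp_rot: [[-0.973, 0.23, -0.011], [0.23, 0.973, 0.0], [0.01, -0.002, -1.0]]
force: [-8.8, 2.6, 1.9]
opening: 0.003
grasp_force: 4.8
```

```bash
python3 where.py
```

```text
t 23.8333 jig x,y,z mm -64.34 0.04 35.3 yaw -13.32 tilt [ 0.0104 -0.0021 -0.9999]
F jig -9.14 0.5 1.94
```

apply_moves:
  plan: "0 0 0 0 0 0;0 0 0 0 0 0;0 0 0 0 0 0;0 0 0 0 0 0;0 0 0 0 0 0;0 0 0 0 0 0;0 0 0 0 0 0;0 0 0 0 0 0"

```text
time_s: 24.5
position: [0.4864, 0.1063, 0.0353]
tcp_rot: [[-0.973, 0.23, -0.011], [0.23, 0.973, 0.0], [0.01, -0.002, -1.0]]
force: [-9.0, 2.6, 2.9]
opening: 0.007
grasp_force: 4.7
```

```bash
python3 where.py
```

```text
t 24.5 jig x,y,z mm -64.36 0.07 35.3 yaw -13.32 tilt [ 0.0104 -0.0021 -0.9999]
F jig -9.4 0.49 2.92
```

apply_moves:
  plan: "-.01 0 -.003 0 0 0;-.004 0 0 0 0 0;0 0 0 0 0 0;0 0 0 0 0 0;0 0 0 0 0 0;0 0 0 0 0 0;0 0 0 0 0 0;0 0 0 0 0 0;0 0 0 0 0 0;0 0 0 0 0 0"

```text
time_s: 25.33
position: [0.4864, 0.1062, 0.0353]
tcp_rot: [[-0.973, 0.23, -0.012], [0.23, 0.973, 0.0], [0.012, -0.002, -1.0]]
force: [-10.1, 3.4, 1.1]
opening: 0.008
grasp_force: 5.1
```

```bash
python3 where.py
```

```text
t 25.3333 jig x,y,z mm -64.33 0.05 35.33 yaw -13.33 tilt [ 0.0117 -0.0023 -0.9999]
F jig -10.58 1.0 1.08
```

apply_moves:
  plan: "0 0 0 0 0 0;0 0 0 0 0 0;0 0 0 0 0 0;0 0 0 0 0 0;0 0 0 0 0 0;0 0 0 0 0 0;0 0 0 0 0 0;0 0 0 0 0 0"

```text
time_s: 26.0
position: [0.4864, 0.1062, 0.0353]
tcp_rot: [[-0.973, 0.23, -0.012], [0.23, 0.973, 0.001], [0.012, -0.002, -1.0]]
force: [-10.1, 2.1, 1.9]
opening: 0.005
grasp_force: 5.1
```

```bash
python3 where.py
```

```text
t 26.0 jig x,y,z mm -64.33 0.06 35.34 yaw -13.33 tilt [ 0.0117 -0.0023 -0.9999]
F jig -10.34 -0.26 1.91
```

apply_moves:
  plan: ".02 0 0 0 0 0;.02 0 0 0 0 0;.02 0 0 0 0 0;.02 0 0 0 0 0;.03 0 0 0 0 0;.05 0 0 0 0 0;.1 0 0 0 0 0;.2 0 0 0 0 0;.3 0 0 0 0 0;.2 0 0 0 0 0"

```text
time_s: 26.83
position: [0.4446, 0.117, 0.0365]
tcp_rot: [[-0.973, 0.231, 0.001], [0.231, 0.973, -0.0], [-0.001, 0.0, -1.0]]
force: [-1.1, 0.4, -1.0]
opening: 0.002
grasp_force: 0.0
```

apply_moves:
  plan: "0 0 -.2 0 0 0;0 0 -.4 0 0 0;0 0 -.5 0 0 0;0 0 -.5 0 0 0;0 0 -.5 0 0 0;-.3 0 0 0 0 0;-.5 0 0 0 0 0;-.5 0 0 0 0 0;-.2 0 0 0 0 0;0 0 0 0 0 0"

```text
time_s: 27.67
position: [0.5212, 0.0989, 0.1415]
tcp_rot: [[-0.973, 0.232, 0.004], [0.232, 0.973, -0.0], [-0.004, 0.001, -1.0]]
force: [-0.5, 0.4, 0.0]
opening: 0.011
grasp_force: 0.0
```

```bash
python3 where.py; python3 - <<'E'
from h import *
import pickle
s,im,c=snap("wrist","w6");pickle.dump(c,open("w6.pkl","wb"))
s2,im2,_=snap("scene","s6")
a=cv2.resize(im2[110:230,200:320],(400,400),interpolation=2);b=cv2.resize(im[60:300,200:440],(400,400),interpolation=2)
cv2.imwrite("pics/fin.png",np.hstack([b,a]))
E
```

```text
t 27.6667 jig x,y,z mm -28.74 0.87 141.52 yaw -13.39 tilt [-4.1e-03  7.0e-04 -1.0e+00]
F jig -0.54 0.29 0.03
```

View pics/fin.png

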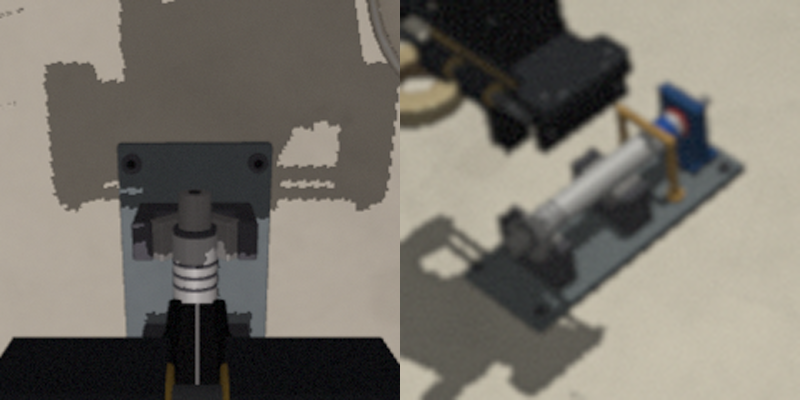

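The final view shows the handpiece lying straight in the V. Its blue tail passes under the brass loop and sits against the red pad, the nose is at the front saddle, and the gripper is clear above.

```bash
python3 -c "
from rig import bot
print(bot.hand_in())"
```

```text
the job is handed in; nothing more can be done
None
```

I laid the handpiece in the V-block, slid it under the keeper loop, pushed the pad onto its seat, held it there at about 10 N for a little over a second, let go with the gripper clear, and handed the job in; the hand-in gave no verdict.

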